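Sieve the bobbins out of the mixed buckles

TASK

Shake the sieve by its handle from side to side on the rails of the catch pan, gently touching the left and the right spring bumper at least twice each but never pushing one hard, until all three bobbins have dropped into the pan and only the two buckles are left in it. Then lift the sieve out level, set it down gently in the middle of the cork board, square to it, and let go. Do not touch bobbins or buckles by hand, and leave the other things on the table alone.

Things in the scene. Friction and masses are not known exactly. Their poses are not given: they have to be found in the camera images.
- frame: Catch pan: fixed open plywood box 155 x 312 mm (x by y), origin at the centre of its underside on the table; inside 112 x 264 mm, floor 6 mm thick. Its long sides are rails, top 40 mm above the table, with guide lips up to 56 mm, 143 mm apart (2.5 mm play each side of the sieve). The sieve slides on them along the pan's y axis, the direction of shaking; +y is left.
- bumper_left: Spring bumper, steel block 44 x 24 x 34 mm on the pan's left end; origin at its underside's centre, 144 mm from the pan's centre. A spring plunger with a 20 mm rubber face points from its inner face to the pan's middle, 54 mm above the table. It stands out 16 to 38 mm, set anew each time and not measured: find it by touch. It yields 1 mm per 4 N, travel 10 mm.
- bumper_right: Right spring bumper, the same at the pan's right (-y) end, pointing to +y; its stand-out is set independently.
- sieve: Loose steel sieve 138 x 156 mm (x by y), walls 28 mm high, 0.35 kg (+-25 %), origin at its underside's centre, 40 mm above the table when on the rails; axes along the pan's, within 6 mm of the pan's centre at the start. Its 3 mm floor has a solid 27 mm band along x in the middle, where the bobbins lie, and a row of holes 28 x 30 mm on either side, 13.5 to 43.5 mm from the middle in y.
- sieve_grip (a point): Centre of the sieve's wooden handle bar, 66 mm above the sieve's underside, over its centre. The bar runs along the sieve's x axis across the whole sieve, 14 mm thick (y), 18 mm high (z), free underneath (54 mm down to the sieve's floor): grip it from above, fingers closing along the sieve's y axis.
- bobbin_1: Metal bobbin, 21 mm across, 11 mm high, 12 g, smooth, in the sieve at the start; origin at its underside's centre. It slides on the sieve's floor (friction about 0.2) when the sieve is accelerated at more than about 2 m/s2, and drops through a hole it slides over. In the pan its origin is at most 30 mm above the table; in the sieve at least 40 mm.
- bobbin_2: Second bobbin, as bobbin_1.
- bobbin_3: Third bobbin, as bobbin_1.
- buckle_1: Plastic side-release strap buckle, 62 x 43 x 11 mm, 20 g, in the sieve; too big for the holes. Origin at the centre of its underside.
- buckle_2: Second buckle, as buckle_1.
- board: Fixed flat set-down board, plywood with a soft cork top, 160 x 178 x 12 mm (x, y, z), origin at the centre of its underside on the table; the top is 12 mm above the table.
- seam_ripper: Bystander: seam ripper, 128 mm long, lying behind the pan.
- tweezers: Bystander: tweezers, 121 mm long, lying behind the board.
- chalk: Bystander: piece of tailor's chalk, 38 x 41 x 8 mm, near the shears on the left part of the table.
- shears: Bystander: shears, 254 mm long, on the left part of the table.
- oil_bottle: Bystander: small oil bottle, 128 mm high, right of the sewing machine.

How it is judged:
By the outcome, as a careful person would: the job done as asked, in the order asked, and still so for the second after the job is handed in, with the robot touching nothing.
It also fails if it takes over 64 s, if anything falls off the work surface, if the arm or the gripper's body presses on something with over 40 N, if the wrist force passes 120 N, or if a joint passes its speed limit or range.

ROBOT

A 6-joint arm with a two-finger parallel gripper is mounted at the origin on a cart in front of the work surface, level with it; the furniture and walls round the work are solid. World frame = base frame: x ahead of the robot, y to its left, z up, the work surface at z = 0. Lengths are in m, angles in rad, forces in N, time in s.
With the tool pointing down it reaches from about 0.3 to 0.95 m from the base axis. Payload 3.1 kg.
Tool frame: the origin (TCP) lies at the very end of the fingers, on their centre line; the grasp point (between the pads) lies 19 mm behind it (r.tcp_to_grasp is the z of the grasp point in the tool frame, in m); z points along the fingers, y is the direction in which the jaws open and shut (so a half turn about z gives the same grasp; the last joint's range is limited). The gripper opens to 85 mm and grips with 20 to 120 N. Pads are 22 mm wide; open, the fingers measure 114 mm over their backs; the gripper's body (76 mm by 85 mm) begins 54 mm behind the grasp point. The pads swing forward as they close: fully open they stand 13 mm farther back than shut.
Start: joints at [1.05, 0.308, 1.634, -0, 1.2, -0.07], TCP at [0.272, 0.563, 0.231] pointing down, gripper open.
Joint ranges: [-3.06, 3.06], [-0.79, 1.96], [0.05, 2.63], [-1.19, 4.34], [0.05, 2.64], [-2.94, 2.94]. Speed limits (rad/s): [2.79, 2.79, 3.14, 3.14, 3.14, 3.14].

INTERFACE

Orientations are given as a unit quaternion [x, y, z, w].
In Python, from bench import r, kinematics, viewer, job gives the robot as it stands. Calls block until the motion is done:
- r.move_ptp(position, orientation): joint-space move of the TCP to a pose.
- r.move_linear(position, ori=None, speed=0.15): straight line of the TCP; ori=None keeps the orientation; speed is the mean speed in m/s.
- r.set_joints(angles): joint-space move.
- r.open_jaws() and r.grab(grasp_force=None): open the fingers fully, or close them until they stop; grasp_force is the grip in N (None keeps the last).
- r.sleep(seconds).
- kinematics.ik(position, orientation): joint angles nearest the present ones, or None.
- r.observe(): the state.
- viewer.read_camera(name): name is "scene" or "top" or "wrist"; returns a dict with "img" (400x640x3 uint8, red, green, blue), "vfov" (degrees; the focal length in pixels is half the picture's height over the tangent of half this angle, whatever the lens; pixels are square), "cx", "cy" (the principal point, pixels), "k1" (the pictures are not rectified: a ray, as slopes to the right and down, at radius r is drawn at 1 + k1 r^2 times it, then the intrinsics apply), "T" (4x4, takes a point from camera to world coordinates). Camera axes: x right, y down, z forward; pixel columns grow to the right and rows downward; lengths in m; the calibration is good to about 2 mm. A picture is of the moment at which its call begins. There is no depth.
A pose or a line that the arm cannot do raises r.PlanningError and nothing moves.
- job.sign_off(): hands the job in, once; it reports no verdict.
The state is a dict: "time": time; "joints": joint angles; "joint_velocities": joint speeds; "joint_efforts": joint torques, N m; "position": TCP position; "eef_rot": TCP orientation; "force": force on the tool from outside, world axes, zero at the start; "torque": the same for the moment, N m; "finger_gap": finger opening in m.
Only numpy, scipy, OpenCV 4.12 (cv2) and the standard library are available. Lean on these libraries where they do the work, as an engineer would, in place of code of your own. Each camera call takes 0.05 s, during which the arm holds its last target. There are 200 camera calls.

## Working session

There is one attempt and no reset: what is moved stays moved. The work goes in short steps, each a Python script; the robot and the scene stay as the last script left them, time stands still between calls to the robot, and variables do not carry over. Pictures are saved under pics/ and viewed, about 8 in all and at most 12, crops included, and the job is handed in when it is done.

```bash
ls; mkdir -p pics; python3 - <<'E'
from bench import r,kinematics,viewer,job
import cv2,numpy as np
o=r.observe(); print(o['time'],o['position'],o['eef_rot'],o['force'],o['finger_gap'],r.tcp_to_grasp)
for n in('top','scene'):
    c=viewer.read_camera(n); cv2.imwrite(f'pics/{n}0.png',c['img'][:,:,::-1]); print(n,c['vfov'],c['cx'],c['cy'],c['k1'],c['T'].tolist() if hasattr(c['T'],'tolist') else c['T'])
print(r.observe()['time'])
E
```

```text
pics
0.0 [0.2719011  0.56182612 0.23003286] [ 2.23492789e-01  9.74704889e-01 -1.11171861e-03 -3.43004415e-04] [-0.55831031 -0.09068159 -0.07143357] 0.08530755705371855 -0.0187
top 54.23117348070916 318.73975180906723 197.97933213383337 -0.08005990487269815 [[-0.01629812610851363, -0.9915308414551438, 0.1288447186678819, 0.4118749055829257], [-0.999726227105102, 0.01832360202258854, 0.014550479274446337, 0.13513914759189444], [-0.016788148306150014, -0.12857229893010566, -0.9915580275628241, 1.2727638249174154], [0.0, 0.0, 0.0, 1.0]]
scene 56.46427462222648 324.2682510277737 200.97163417519738 0.02422200797968016 [[0.6726504014694511, -0.5222455049307868, 0.5242147174417882, 0.055460540507652915], [-0.7399280238629518, -0.48134905032466746, 0.4699038319207536, -0.3378013830057878], [0.0069250924364529926, -0.7039621611501062, -0.7102037163825728, 0.7787518734971686], [0.0, 0.0, 0.0, 1.0]]
0.1
```

View pics/top0.png

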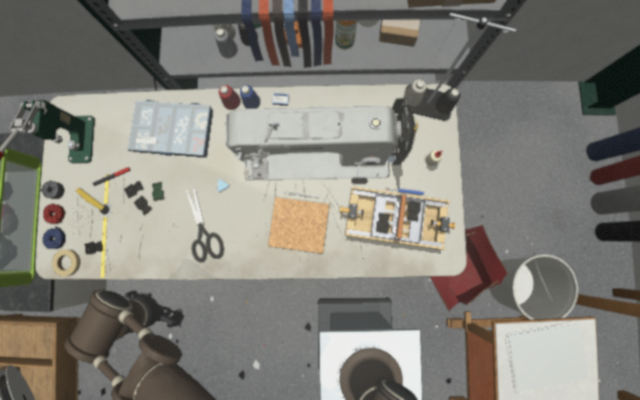

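View pics/scene0.png

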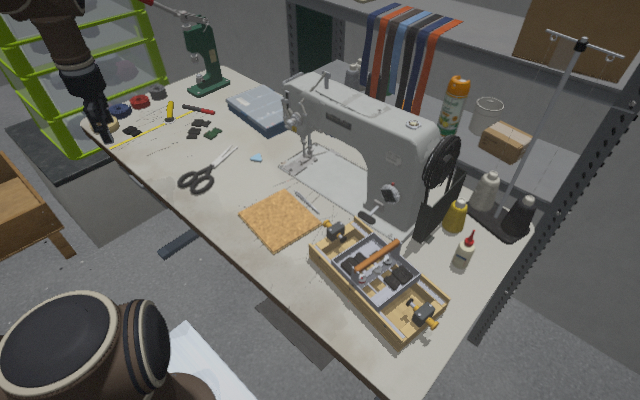

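```bash
cat > h.py <<'E'
import cv2,numpy as np
from bench import r,kinematics,viewer,job
def snap(n,f=None):
    c=viewer.read_camera(n); c['T']=np.array(c['T'])
    if f: cv2.imwrite(f'pics/{f}.png',c['img'][:,:,::-1])
    return c
def ray(c,p):
    f=200/np.tan(np.radians(c['vfov'])/2); K=np.array([[f,0,c['cx']],[0,f,c['cy']],[0,0,1.]])
    d=cv2.undistortPoints(np.array(p,float).reshape(-1,1,2),K,np.array([c['k1'],0,0,0.]))[:,0]
    d=np.c_[d,np.ones(len(d))]@c['T'][:3,:3].T
    return c['T'][:3,3],d
def onz(c,p,z):
    o,d=ray(c,p); return o+d*((z-o[2])/d[:,2])[:,None]
def proj(c,P):
    f=200/np.tan(np.radians(c['vfov'])/2); K=np.array([[f,0,c['cx']],[0,f,c['cy']],[0,0,1.]])
    Ti=np.linalg.inv(c['T']); return cv2.projectPoints(np.array(P,float).reshape(-1,1,3),cv2.Rodrigues(Ti[:3,:3])[0],Ti[:3,3],K,np.array([c['k1'],0,0,0.]))[0][:,0]
def mask(c,lo,hi):
    return cv2.inRange(cv2.cvtColor(c['img'],cv2.COLOR_RGB2HSV),np.array(lo),np.array(hi))
def blobs(m,n=30):
    cs=cv2.findContours(m,cv2.RETR_EXTERNAL,cv2.CHAIN_APPROX_NONE)[0]
    return sorted([c for c in cs if cv2.contourArea(c)>n],key=cv2.contourArea,reverse=True)
E
python3 - <<'E'
from h import *
c=snap('top'); s=snap('scene')
hsv=cv2.cvtColor(c['img'],cv2.COLOR_RGB2HSV)
print('hsv board',hsv[224,298],'handle',[hsv[y,x].tolist() for x,y in((402,205),(402,218),(401,235))],'rail',hsv[205,360])
for z in (0,.012,.04,.11): print(z,onz(c,[(298,224),(398,219)],z)[:,:2].round(3).tolist())
m=mask(c,(5,70,120),(20,255,255))
for b in blobs(m):
    re=cv2.minAreaRect(b); bp=cv2.boxPoints(re); print(cv2.contourArea(b),re, onz(c,bp,.012)[:,:2].round(3).tolist())
a=cv2.resize(c['img'][175:260,258:468],None,fx=3.8,fy=3.8,interpolation=2)
b=cv2.resize(s['img'][180:350,230:460],None,fx=1.6,fy=1.6,interpolation=2)
b=cv2.resize(b,None,fx=1,fy=1); cv=np.zeros((600,800,3),np.uint8); cv[:a.shape[0],:798]=a[:,:798]; cv[a.shape[0]:a.shape[0]+b.shape[0],:b.shape[1]]=b[:600-a.shape[0]]
m2=cv2.resize(m[175:260,258:468],None,fx=2,fy=2); cv[330:330+170,375:375+420]=m2[:,:,None]
cv2.imwrite('pics/crop1.png',cv[:,:,::-1])
E
```

```text
hsv board [ 16 106 212] handle [[12, 128, 187], [12, 113, 198], [15, 107, 197]] rail [ 21  81 228]
0 [[0.493, 0.223], [0.503, -0.104]]
0.012 [[0.492, 0.222], [0.502, -0.102]]
0.04 [[0.49, 0.22], [0.5, -0.096]]
0.11 [[0.486, 0.215], [0.495, -0.083]]
2853.5 ((27.5, 360.0), (78.0, 55.0), 90.0) [[0.173, 1.246], [0.18, 1.036], [-0.075, 1.033], [-0.09, 1.242]]
2618.5 ((298.26202392578125, 224.9693145751953), (55.411582946777344, 49.65287780761719), 7.35237979888916) [[0.423, 0.321], [0.582, 0.3], [0.556, 0.121], [0.397, 0.144]]
488.0 ((360.49127197265625, 212.5655059814453), (23.591222763061523, 33.63566589355469), 7.594643592834473) [[0.478, 0.066], [0.586, 0.048], [0.574, -0.027], [0.466, -0.01]]
459.5 ((433.90850830078125, 223.3231658935547), (20.42983627319336, 34.2337760925293), 6.340190887451172) [[0.436, -0.176], [0.546, -0.194], [0.537, -0.26], [0.427, -0.242]]
250.0 ((403.79876708984375, 216.31097412109375), (10.711859703063965, 44.39348220825195), 6.340190887451172) [[0.442, -0.093], [0.585, -0.115], [0.58, -0.149], [0.438, -0.127]]
196.5 ((399.0080261230469, 30.94563865661621), 
[... 202 characters left out ...]
226, 0.323], [1.227, 0.359]]
140.0 ((328.0, 7.5), (15.0, 10.0), 90.0) [[1.287, 0.127], [1.286, 0.091], [1.227, 0.093], [1.227, 0.128]]
139.0 ((477.68914794921875, 320.18133544921875), (26.772695541381836, 11.401299476623535), 14.743562698364258) [[0.17, -0.298], [0.204, -0.309], [0.18, -0.392], [0.146, -0.381]]
100.5 ((544.3756103515625, 357.90277099609375), (80.06912231445312, 101.04171752929688), 88.72696685791016) [[0.177, -0.395], [0.169, -0.737], [-0.089, -0.731], [-0.073, -0.39]]
60.0 ((456.5, 323.5), (7.0, 9.0), 90.0) [[0.179, -0.262], [0.178, -0.291], [0.156, -0.29], [0.157, -0.261]]
33.0 ((298.0, 38.0), (10.0, 4.0), 90.0) [[1.16, 0.224], [1.159, 0.21], [1.121, 0.21], [1.122, 0.224]]
```

View pics/crop1.png

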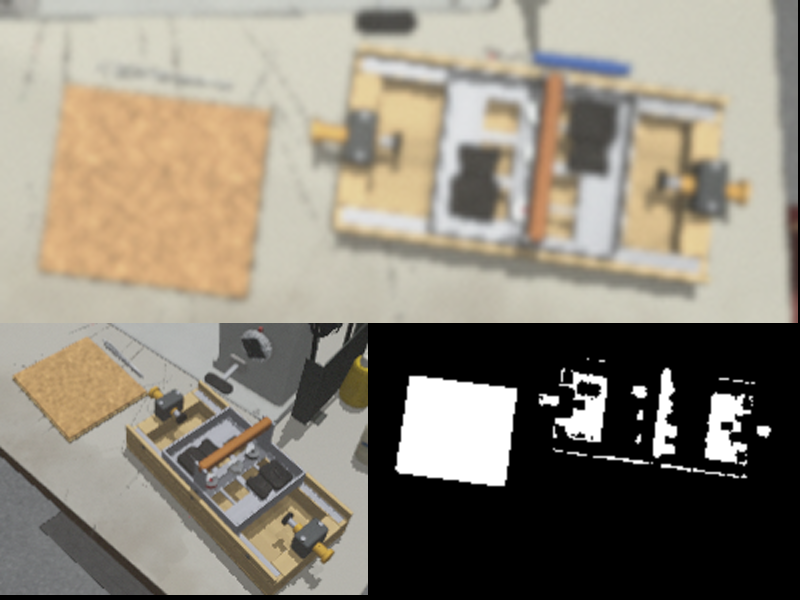

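The board and pan show clearly: cork at (298,225), handle ends near (403,195) and (400,238) in the top view and (355,269) and (399,242) in the scene view. I'll triangulate the handle and move above it.

```bash
cat >> h.py <<'E'
def q(psi): a=np.pi/2+psi/2; return [np.cos(a),np.sin(a),0,0]
def tri(c,p,s,t):
    (o1,d1),(o2,d2)=ray(c,[p]),ray(s,[t]); d1,d2=d1[0],d2[0]
    k=np.linalg.lstsq(np.c_[d1,-d2],o2-o1,rcond=None)[0]; A,B=o1+k[0]*d1,o2+k[1]*d2
    return (A+B)/2,np.linalg.norm(A-B)
E
python3 - <<'E'
from h import *
c=snap('top'); s=snap('scene')
pt=[(403.5,194.7),(399.6,237.6)]; ps=[(398.8,241.9),(355,268.8)]
for a,b in zip(pt,ps): print(tri(c,a,s,b))
P=onz(c,pt,.115); d=P[0]-P[1]; psi=np.arctan2(d[1],d[0]); m=P.mean(0)
print(P,np.linalg.norm(d),np.degrees(psi),m)
# pan outer corners (crop px), rail lip top z=.056 
pc=np.array([(362,50),(727,97),(708,282),(335,235)])/3.8+[258,175]
W=onz(c,pc,.056); print(W.round(3),W.mean(0),[np.linalg.norm(W[i]-W[i-1]).round(3) for i in range(4)])
psi=np.radians(-7.5)
r.move_ptp([m[0],m[1],.22],q(psi))
o=r.observe(); print(o['time'],o['position'],o['eef_rot'],o['force'])
w=snap('wrist','w1')
E
```

```text
(array([ 0.57025533, -0.10545004,  0.10383113]), np.float64(0.0036763852669862446))
(array([ 0.43941753, -0.08402214,  0.1160611 ]), np.float64(0.0013920508309182593))
[[ 0.56752482 -0.10172705  0.115     ]
 [ 0.43994072 -0.08472158  0.115     ]] 0.12871242218231363 -7.59211020775905 [ 0.50373277 -0.09322431  0.115     ]
[[ 0.599  0.044  0.056]
 [ 0.554 -0.258  0.056]
 [ 0.403 -0.234  0.056]
 [ 0.447  0.07   0.056]] [ 0.50071075 -0.0946285   0.056     ] [np.float64(0.155), np.float64(0.305), np.float64(0.154), np.float64(0.307)]
2.7667 [ 0.50395646 -0.09258621  0.22005313] [6.49512249e-02 9.97888429e-01 1.29681566e-04 7.19134802e-05] [-0.61749927  0.95853612  0.2257334 ]
```

View pics/w1.png

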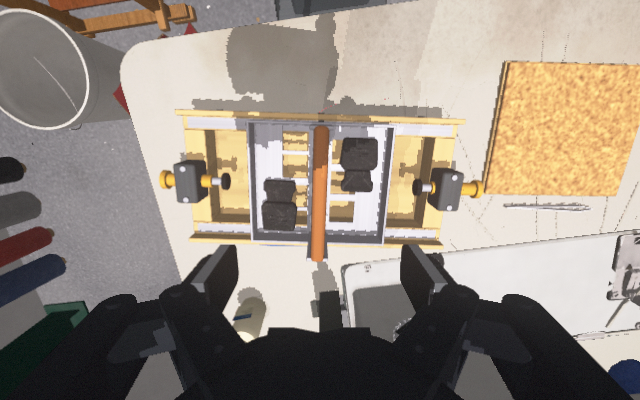

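```bash
python3 - <<'E'
from h import *
w=snap('wrist'); hsv=cv2.cvtColor(w['img'],cv2.COLOR_RGB2HSV); print(hsv[170,320],hsv[230,318],hsv[130,570],hsv[114,300])
m=mask(w,(4,120,90),(14,255,255)); m[:, :300]=0; m[:,345:]=0; m[265:]=0
b=blobs(m)[0]; re=cv2.minAreaRect(b); bp=cv2.boxPoints(re); W=onz(w,bp,.115); print('handle',re,W[:,:2].round(4).tolist(),W.mean(0))
vx,vy,x0,y0=cv2.fitLine(np.argwhere(m>0)[:,::-1].astype(np.float32),2,0,.01,.01)[:,0]
L=onz(w,[(x0-50*vx,y0-50*vy),(x0+50*vx,y0+50*vy)],.115); d=L[1]-L[0]; print('handle axis',np.degrees(np.arctan2(d[1],d[0]))%180-180, L[:,:2])
print('pan lips', onz(w,[(178,111),(464,120),(189,237),(441,245)],.056)[:,:2].round(4))
print('sieve walls', onz(w,[(248,180),(392,185)],.068)[:,:2].round(4),'plungers',onz(w,[(229,181),(416,187)],.056)[:,:2].round(4))
# board
k=mask(w,(8,70,120),(25,255,255)); k[:,:487]=0;k[:,641:]=0;k[198:]=0
print('board',onz(w,[(507,62),(486,194),(638,195)],.012)[:,:2].round(4))
c=snap('top'); k=mask(c,(5,70,120),(20,255,255)); k[:,:255]=0;k[:,335:]=0;k[:190]=0;k[260:]=0
re=cv2.minAreaRect(blobs(k)[0]); B=onz(c,cv2.boxPoints(re),.012); print('board top',re,B[:,:2].round(4),B.mean(0))
E
```

```text
[ 13 156 229] [ 12 158 225] [ 15 134 224] [ 18 107 177]
handle ((319.19921875, 193.0233154296875), (14.125490188598633, 134.29209899902344), 1.9091525077819824) [[0.5679, -0.1089], [0.4397, -0.0871], [0.4417, -0.075], [0.5703, -0.095]] [ 0.50490904 -0.09150422  0.115     ]
handle axis -9.399381760891941 [[ 0.54965631 -0.09907175]
 [ 0.45446436 -0.08331388]]
pan lips [[ 0.4075 -0.2296]
 [ 0.4561  0.0716]
 [ 0.5508 -0.2559]
 [ 0.6011  0.0463]]
sieve walls [[ 0.4885 -0.1674]
 [ 0.5145 -0.0119]] plungers [[ 0.4891 -0.1925]
 [ 0.5238  0.0181]]
board [[0.4002 0.1426]
 [0.5585 0.1244]
 [0.5864 0.328 ]]
board top ((298.26202392578125, 224.9693145751953), (55.411582946777344, 49.65287780761719), 7.35237979888916) [[0.4227 0.3208]
 [0.5823 0.2998]
 [0.5557 0.1209]
 [0.3974 0.1443]] [0.48953878 0.22146375 0.012     ]
```

```bash
cat >> h.py <<'E'
PSI=np.radians(-9.0); PY=np.array([-np.sin(PSI),np.cos(PSI),0])
def st(tag=''):
    o=r.observe(); f=np.array(o['force']); print(tag,round(o['time'],2),np.round(o['position'],4),'Fy %.2f Fx %.2f Fz %.2f'%(f@PY,f@[np.cos(PSI),np.sin(PSI),0],f[2]),'tau',np.round(o['torque'],2),'gap %.4f'%o['finger_gap']); return o
E
python3 - <<'E'
from h import *
g=np.array([.5045,-.092,.106+r.tcp_to_grasp])
r.move_linear(g+[0,0,.06],q(PSI),speed=.2); st('above')
r.move_linear(g,speed=.1); st('at')
r.grab(60); o=st('grab')
p=np.array(o['position'])
r.move_linear(p+.004*PY,speed=.02); st('+4'); r.move_linear(p,speed=.05);st('back')
np.save('p0.npy',p)
E
```

```text
above 3.43 [ 0.5046 -0.0919  0.1473] Fy 0.52 Fx -0.39 Fz 0.18 tau [0.02 0.02 0.  ] gap 0.0854
at 4.18 [ 0.5052 -0.0922  0.0879] Fy -0.03 Fx -0.06 Fz 1.01 tau [0.05 0.01 0.01] gap 0.0850
grab 4.83 [ 0.5048 -0.0922  0.0876] Fy -1.22 Fx -0.66 Fz 2.24 tau [-0.12  0.07  0.  ] gap 0.0129
+4 5.17 [ 0.5054 -0.0884  0.0876] Fy -2.22 Fx 0.02 Fz 2.18 tau [-0.46  0.03  0.03] gap 0.0133
back 5.42 [ 0.5049 -0.0916  0.0876] Fy 3.35 Fx -0.27 Fz 1.25 tau [ 0.39 -0.09  0.03] gap 0.0129
```

```bash
python3 - <<'E'
from h import *
p=np.load('p0.npy'); res={}
for s in (1,-1):
    r.move_linear(p+s*.010*PY,speed=.1); st('start')
    d=.010; hist=[]
    while d<.042:
        d+=.0015; r.move_linear(p+s*d*PY,speed=.02); o=r.observe(); f=-s*np.array(o['force'])@PY; hist.append((round(d*1e3,1),round(float(f),2)))
        if f>4.5 : break
    print(hist); st('touch %+d'%s); res[s]=d
    r.move_linear(p+s*(d-.006)*PY,speed=.05)
print(res); np.save('lim.npy',[res[1],res[-1]])
st('end')
E
```

```text
start 5.67 [ 0.5065 -0.0818  0.0876] Fy 2.72 Fx 0.69 Fz 1.01 tau [ 0.29 -0.04 -0.07] gap 0.0130
[(11.5, 1.16), (13.0, 3.36), (14.5, 3.1), (16.0, 1.05), (17.5, 1.71), (19.0, 2.2), (20.5, 2.3), (22.0, 2.51), (23.5, 2.48), (25.0, 2.17), (26.5, 1.9), (28.0, 1.52), (29.5, 3.28), (31.0, 2.32), (32.5, 2.88), (34.0, 5.75)]
touch +1 9.68 [ 0.51   -0.0594  0.0877] Fy -5.75 Fx 0.87 Fz 0.13 tau [-0.85  0.13  0.01] gap 0.0126
start 10.47 [ 0.5031 -0.1029  0.0876] Fy -1.93 Fx 0.25 Fz -0.73 tau [-0.3   0.06 -0.01] gap 0.0131
[(11.5, 1.08), (13.0, 3.09), (14.5, 3.61), (16.0, 2.04), (17.5, 1.99), (19.0, 1.95), (20.5, 3.08), (22.0, 2.32), (23.5, 2.02), (25.0, 2.25), (26.5, 2.55), (28.0, 5.7)]
touch -1 13.47 [ 0.5005 -0.1193  0.0877] Fy 5.70 Fx -0.26 Fz 0.06 tau [ 0.69 -0.13 -0.02] gap 0.0130
{1: 0.034000000000000016, -1: 0.02800000000000001}
end 13.74 [ 0.5014 -0.1142  0.0876] Fy 0.36 Fx -0.86 Fz -0.58 tau [-0.   -0.06 -0.01] gap 0.0132
```

```bash
python3 - <<'E'
from h import *
p=np.load('p0.npy'); L,R=np.load('lim.npy')
go=lambda d,v: r.move_linear(p+d*PY,speed=v)
# second right touch, confirm stiffness
go(-R+.002,.05); go(-R-.0007,.02); st('R touch2')
go(-R+.006,.05); 
go(L-.004,.12); go(L+.0007,.02); st('L touch2'); go(L-.008,.05)
t=r.observe()['time']
for i in range(4):
    go(-R+.008,.25); o=r.observe(); print('R',np.round((np.array(o['position'])-p)@PY*1e3,2),np.round(np.array(o['force'])@PY,2),np.abs(o['joint_velocities']).max().round(2))
    go(L-.008,.25); o=r.observe(); print('L',np.round((np.array(o['position'])-p)@PY*1e3,2),np.round(np.array(o['force'])@PY,2))
st('end'); print(r.observe()['time']-t)
c=snap('scene'); w=snap('wrist'); t=snap('top')
cv=np.zeros((600,800,3),np.uint8); cv[:300,:480]=cv2.resize(w['img'],(480,300)); a=cv2.resize(c['img'][200:350,300:460],None,fx=2,fy=2,interpolation=2); cv[300:600,:320]=a
b=cv2.resize(t['img'][175:260,335:468],None,fx=3,fy=3,interpolation=2); cv[300:555,330:330+399]=b
cv2.imwrite('pics/s1.png',cv[:,:,::-1])
E
```

```text
R touch2 14.28 [ 0.5005 -0.1197  0.0877] Fy 6.00 Fx 0.97 Fz 0.28 tau [ 0.67 -0.13 -0.02] gap 0.0132
L touch2 15.53 [ 0.51   -0.0596  0.0877] Fy -5.06 Fx -1.43 Fz -0.81 tau [-0.74  0.15  0.06] gap 0.0131
R -21.41 -2.92 0.02
L 28.46 2.74
R -21.75 -1.95 0.02
L 28.1 2.74
R -21.93 -0.78 0.02
L 28.03 2.69
R -21.98 -2.42 0.02
L 28.0 2.99
end 18.52 [ 0.5088 -0.0645  0.0876] Fy 2.99 Fx 0.43 Fz -0.32 tau [ 0.38 -0.01  0.07] gap 0.0129
2.6667000000000005
```

View pics/s1.png

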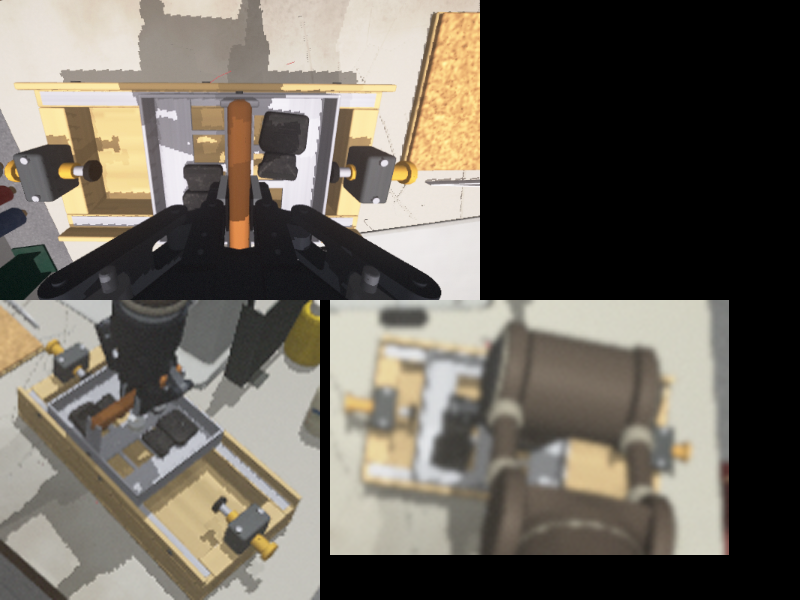

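Touch force did not clearly rise with more push, so I'll press further in small, force-capped steps to confirm real bumper contact, then shake harder and look closer.

```bash
python3 - <<'E'
from h import *
p=np.load('p0.npy'); L,R=np.load('lim.npy')
go=lambda d,v: r.move_linear(p+d*PY,speed=v)
def press(s,d):
    go(s*(d-.003),.1); h=[]
    for k in range(10):
        go(s*(d-.001+.001*k),.03); o=r.observe(); f=-s*np.array(o['force'])@PY; h.append((round(1e3*(d-.001+.001*k),1),round(float(s*(np.array(o['position'])-p)@PY*1e3),2),round(float(f),1)))
        if f>8.5: break
    print(s,h,r.observe()['time']); return 
press(1,L); go(L-.007,.1)
for i in range(4): go(-R+.007,.4); go(L-.007,.4)
c1=snap('scene'); 
go(-R+.007,.4); press(-1,R); w=snap('wrist'); c2=snap('scene'); st()
f=lambda c: cv2.resize(c['img'][195:345,300:460],None,fx=2.45,fy=2.45,interpolation=2)
cv=np.zeros((600,800,3),np.uint8); a=f(c1); cv[:a.shape[0],:a.shape[1]]=a; b=f(c2); cv[:b.shape[0],405:405+b.shape[1]]=b[:,:395]
x=w['img'][100:200,150:500]; x=cv2.resize(x,None,fx=2.2,fy=2.2,interpolation=2); cv[375:375+220,:770]=x
cv2.imwrite('pics/s2.png',cv[:,:,::-1])
E
```

```text
1 [(np.float64(33.0), 32.28, 3.8), (np.float64(34.0), 32.96, 5.0), (np.float64(35.0), 33.48, 7.2), (np.float64(36.0), 33.93, 8.2), (np.float64(37.0), 34.44, 9.8)] 20.1667
-1 [(np.float64(27.0), 26.2, 2.8), (np.float64(28.0), 26.84, 4.9), (np.float64(29.0), 27.36, 7.0), (np.float64(30.0), 27.87, 8.5), (np.float64(31.0), 28.31, 9.8)] 24.3667
 24.47 [ 0.5002 -0.1202  0.0879] Fy 9.53 Fx -0.52 Fz 4.30 tau [ 1.48 -0.18 -0.  ] gap 0.0131
```

View pics/s2.png

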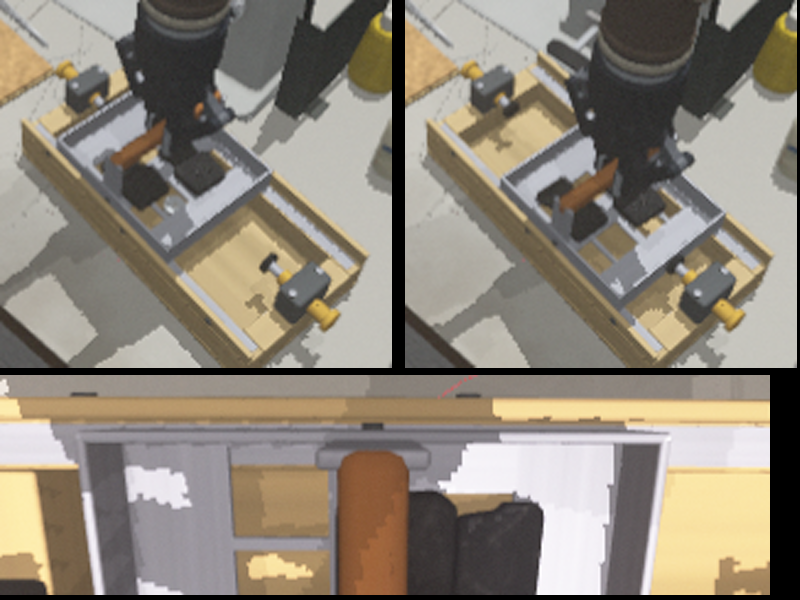

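```bash
python3 - <<'E'
from h import *
p=np.load('p0.npy'); L,R=np.load('lim.npy')
go=lambda d,v: r.move_linear(p+d*PY,speed=v)
go(-R+.007,.1)
for i in range(6): go(L-.007,.5); go(-R+.007,.5)
st('shaken'); go(.003,.15); st('centre')
o=r.observe(); q0=np.array(o['position'])
r.open_jaws(); r.move_linear(q0+[0,0,.12],speed=.25); st('up')
w=snap('wrist'); c=snap('scene')
cv=np.zeros((600,800,3),np.uint8); x=cv2.resize(w['img'][90:270,160:480],None,fx=2.4,fy=2.4,interpolation=2); cv[:432,:768]=x
cv2.imwrite('pics/s3.png',x[:,:,::-1])
np.save('w.npy',w['img'])
E
```

```text
shaken 27.72 [ 0.5012 -0.1147  0.0876] Fy -1.65 Fx 0.85 Fz 1.02 tau [-0.43 -0.09 -0.02] gap 0.0131
centre 28.02 [ 0.5051 -0.0875  0.0877] Fy 4.08 Fx 0.67 Fz 2.43 tau [ 0.46 -0.07 -0.09] gap 0.0128
up 29.36 [ 0.5044 -0.0873  0.207 ] Fy -0.48 Fx -0.24 Fz -0.67 tau [ 0.   -0.03 -0.04] gap 0.0851
```

View pics/s3.png

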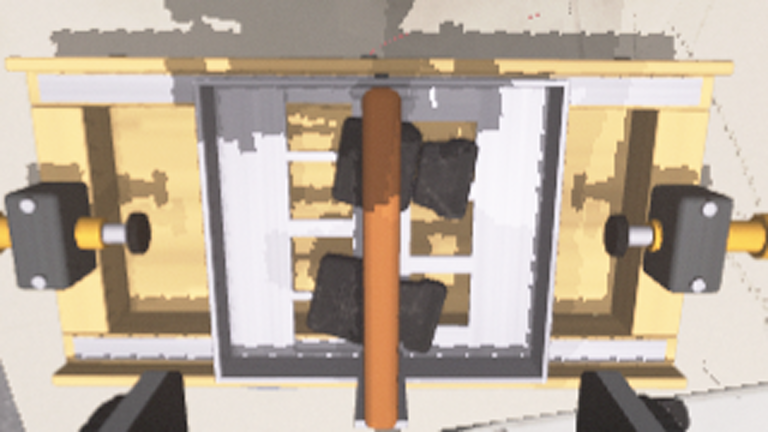

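No bobbin shows in the open parts of the sieve: holes at (320,190), (320,260) and (440,230) are clear, and the buckles lie at (400,170) and (375,305) under the handle at (380,250). I can't see under the handle, so I'll look from both sides.

```bash
python3 - <<'E'
from h import *
o=r.observe(); p=np.array(o['position']); c=snap('scene')
cv=np.zeros((600,800,3),np.uint8)
P=lambda w: proj(w,[[.505,-.0875,.043]])[0].astype(int)
def crop(im,u,W,H):
    x,y=np.clip(u[0]-W//2,0,640-W),np.clip(u[1]-H//2,0,400-H); return im[y:y+H,x:x+W]
for i,s in enumerate((1,-1)):
    r.move_linear(p+s*.10*PY+[-.02,0,-.0],speed=.3); w=snap('wrist'); u=P(w); print(u)
    x=cv2.resize(crop(w['img'],u,200,150),(400,300),interpolation=2); cv[:300,400*i:400*i+400]=x
u=P(c); cv[300:,:400]=cv2.resize(crop(c['img'],u,120,90),(400,300),interpolation=2)
cv2.imwrite('pics/s4.png',cv[:,:,::-1]); st()
E
```

```text
[233 202]
[406 201]
 30.91 [ 0.4674 -0.1849  0.2049] Fy 0.90 Fx -0.84 Fz -0.43 tau [0.01 0.05 0.01] gap 0.0853
```

View pics/s4.png

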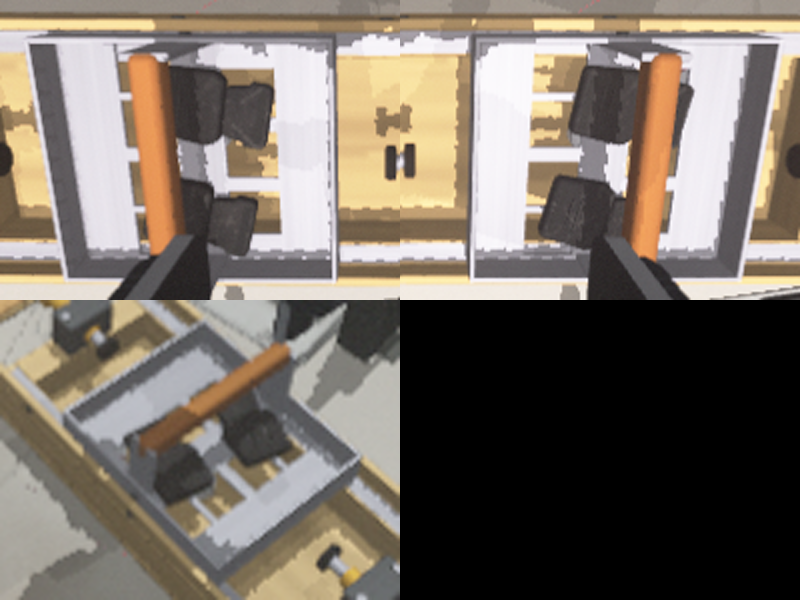

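No bobbins remain in the sieve: the middle band is clear at (195,150) and (595,150), with only the two buckles lying across it. I'll regrasp, lift straight up and check the pan before carrying.

```bash
python3 - <<'E'
from h import *
p=np.load('p0.npy'); g=np.array([.5051,-.0875,.0873])
r.move_linear(g+[0,0,.06],speed=.3); r.move_linear(g,speed=.12); r.grab(80); o=st('grab'); z=np.array(o['position']); f0=np.array(o['force'])
r.move_linear(z+[0,0,.004],speed=.03); st('up4')
r.move_linear(z+[0,0,.10],speed=.15); o=st('lifted'); np.save('z.npy',z)
c=snap('scene'); w=snap('wrist'); t=snap('top')
cv=np.zeros((600,800,3),np.uint8)
cv[:375,:400]=cv2.resize(c['img'][195:345,300:460],(400,375),interpolation=2)
cv[:250,400:800]=cv2.resize(w['img'],(400,250)); cv[375:600,400:752]=cv2.resize(t['img'][175:260,335:468],(352,225),interpolation=2)
cv2.imwrite('pics/s5.png',cv[:,:,::-1])
E
```

```text
grab 32.77 [ 0.5054 -0.0876  0.0877] Fy -0.40 Fx -1.34 Fz 4.02 tau [-0.08  0.13  0.03] gap 0.0124
up4 33.07 [ 0.5047 -0.0874  0.0911] Fy -0.20 Fx -0.25 Fz -4.00 tau [-0.02  0.    0.04] gap 0.0128
lifted 33.86 [ 0.5044 -0.0873  0.1867] Fy -0.08 Fx -0.86 Fz -4.00 tau [-0.06  0.02 -0.01] gap 0.0125
```

View pics/s5.png

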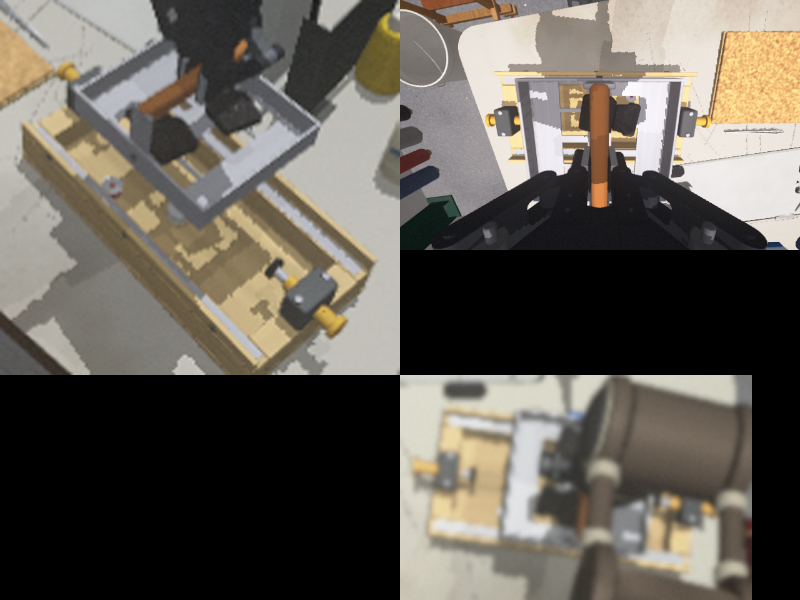

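Two bobbins are visible in the pan at (113,187) and (177,213) in the scene crop. The sieve still hides the rest. I'll move partway toward the board, refit the board and check for the third bobbin.

```bash
python3 - <<'E'
from h import *
o=r.observe(); p=np.array(o['position'])
r.move_linear([p[0],-.015,.20],speed=.2); st('mid')
def rect(c,m,z,n=300):
    for b in blobs(m,n)[:2]:
        W=onz(c,b[:,0],z)[:,:2]; (cx,cy),(a,e),an=cv2.minAreaRect((W*1000).astype(np.float32)); print('  c',round(cx,1),round(cy,1),'size',round(a,1),round(e,1),'ang',round(an,2))
w=snap('wrist'); k=mask(w,(8,70,110),(25,255,255)); u=proj(w,[[.49,.13,.012]])[0]; print(u)
k=cv2.morphologyEx(k,cv2.MORPH_CLOSE,np.ones((5,5))); k=cv2.morphologyEx(k,cv2.MORPH_OPEN,np.ones((9,9))); k[:,:int(u[0])-30]=0; print('wrist');rect(w,k,.012)
t=snap('top'); k=mask(t,(5,70,120),(20,255,255)); k[:,:255]=0;k[:,335:]=0;k[:190]=0;k[260:]=0; print('top');rect(t,k,.012)
s=snap('scene'); k=mask(s,(5,70,100),(20,255,255)); k=cv2.morphologyEx(k,cv2.MORPH_OPEN,np.ones((5,5))); k[:180]=0;k[258:]=0;k[:,:235]=0;k[:,325:]=0; print('scene');rect(s,k,.012)
m=mask(w,(4,120,90),(14,255,255)); m[:,:300]=0;m[:,345:]=0;
vx,vy,x0,y0=cv2.fitLine(np.argwhere(m>0)[:,::-1].astype(np.float32),2,0,.01,.01)[:,0]
zz=.20+.0187+.009; Lw=onz(w,[(x0-40*vx,y0-40*vy),(x0+40*vx,y0+40*vy)],zz); d=Lw[1]-Lw[0]; print('handle ang',np.degrees(np.arctan2(d[1],d[0]))%180-180)
cv=np.zeros((600,800,3),np.uint8); cv[:250,:400]=cv2.resize(s['img'][170:320,220:460],(400,250),interpolation=2)
cv[:250,400:]=cv2.resize(w['img'],(400,250)); cv[255:595,:532]=cv2.resize(t['img'][175:260,335:468],(532,340),interpolation=2)
cv2.imwrite('pics/s6.png',cv[:,:,::-1])
E
```

```text
mid 34.52 [ 0.5038 -0.0145  0.1995] Fy -0.86 Fx 0.21 Fz -4.17 tau [ 0.05  0.05 -0.03] gap 0.0128
[436.7320924  148.47838963]
wrist
  c 490.7 219.3 size 182.9 160.0 ang 81.47
top
  c 489.6 220.8 size 178.5 160.3 ang 81.48
scene
  c 486.6 216.0 size 182.9 163.0 ang 81.48
handle ang -8.930542242146004
```

View pics/s6.png

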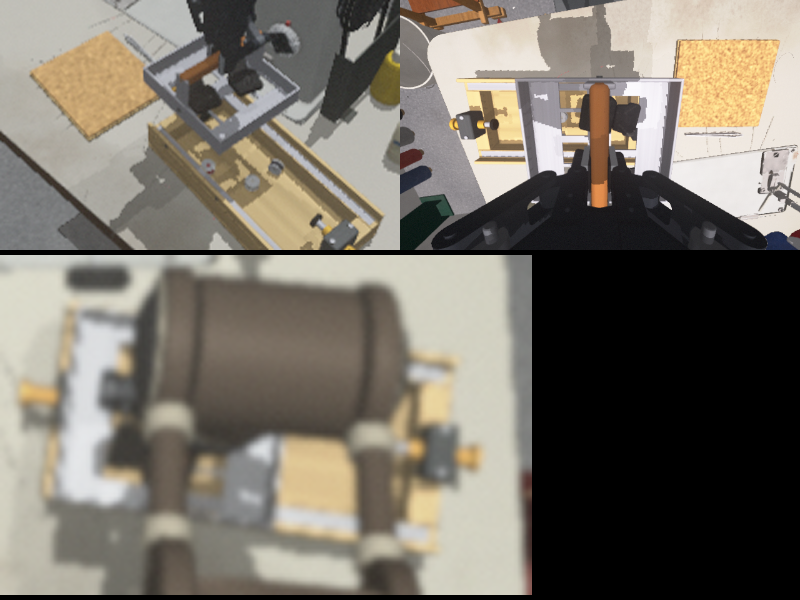

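All three bobbins are in the pan, at (208,165), (252,183) and (275,168) in the scene crop. The board fits agree at centre (0.490, 0.220) and yaw -8.5°. I'll bring the sieve to just above the board and check.

```bash
python3 - <<'E'
from h import *
Q=q(np.radians(-8.5)); B=np.array([.4905,.2200])
r.move_linear([*B,.19],Q,speed=.15); st('hover')
r.move_linear([*B,.066],speed=.08); o=st('low'); print(o['eef_rot'])
s=snap('scene'); w=snap('wrist'); t=snap('top')
zb=.012
# expected outlines drawn: board (yellow) & sieve rim if centred (green)
def rectpts(c,sx,sy,z,a=np.radians(-8.5)):
    R=np.array([[np.cos(a),-np.sin(a)],[np.sin(a),np.cos(a)]]); return np.c_[np.array([[1,1],[1,-1],[-1,-1],[-1,1]])*[sx/2,sy/2]@R.T+c,np.full(4,z)]
ims=[]
for c in (s,w):
    im=cv2.resize(c['img'],None,fx=3,fy=3,interpolation=2)
    cv2.polylines(im,[(proj(c,rectpts(B,.138,.156,.0463+.028-.028*0-.028*0))*3+1).astype(np.int32)],1,(0,255,0),1) if 0 else None
    cv2.polylines(im,[(proj(c,rectpts(B,.160,.178,.012))*3+1).astype(np.int32)],1,(255,0,255),1)
    cv2.polylines(im,[(proj(c,rectpts(B,.138,.156,.018+.028))*3+1).astype(np.int32)],1,(0,255,0),1)
    u=(proj(c,[[*B,.03]])[0]*3).astype(int); y=max(0,u[1]-225); x=max(0,u[0]-200); ims.append(im[y:y+450,x:x+400])
cv=np.zeros((450,800,3),np.uint8)
for i,im in enumerate(ims): cv[:im.shape[0],400*i:400*i+im.shape[1]]=im
cv2.imwrite('pics/s7.png',cv[:,:,::-1])
E
```

```text
hover 36.39 [0.4906 0.2193 0.19  ] Fy 0.29 Fx 0.46 Fz -4.61 tau [ 0.01 -0.03  0.02] gap 0.0125
low 38.09 [0.491  0.2202 0.0666] Fy 0.27 Fx 0.95 Fz -4.50 tau [ 0.   -0.04 -0.01] gap 0.0129
[7.40853377e-02 9.97251694e-01 2.68006188e-04 5.91241168e-04]
```

View pics/s7.png

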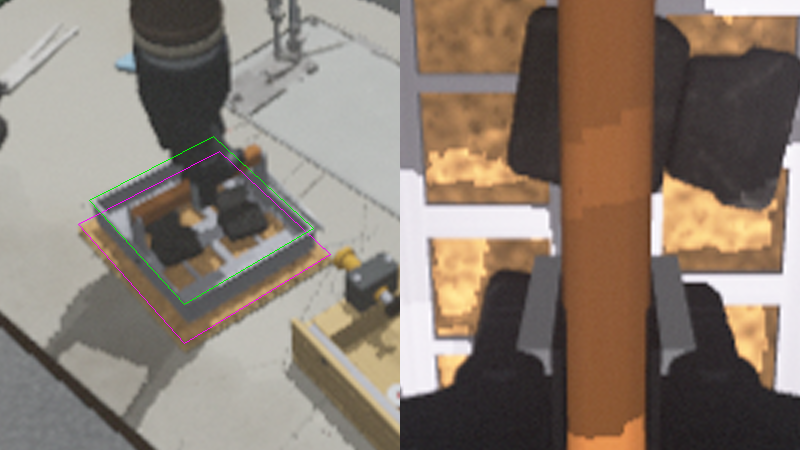

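The sieve rim and the board edges are offset from their predicted outlines by about the same amount (6–8 px at front corner (187,345)). That is scene-camera bias, so the sieve is centred and square. I'll set it down.

```bash
python3 - <<'E'
from h import *
o=r.observe(); p=np.array(o['position']); f0=o['force'][2]; x,y=.4905,.2200; z=.066
while z>.056:
    z-=.0008; r.move_linear([x,y,z],speed=.015); f=r.observe()['force'][2]
    print(round(z,4),round(f,2))
    if f>-2.0: break
st('down'); r.sleep(.2); r.open_jaws(); o=st('open'); p=np.array(o['position'])
r.move_linear(p+[0,0,.06],speed=.08); r.move_linear(p+[-.0,0,.16],speed=.2); o=st('up')
w=snap('wrist'); t=snap('top'); s=snap('scene')
def fit(m,z,n):
    b=blobs(m,n)
    for b in b[:1]:
        W=onz(w,b[:,0],z)[:,:2]; (cx,cy),(a,e),an=cv2.minAreaRect((W*1000).astype(np.float32)); print('  c',round(cx,1),round(cy,1),'size',round(a,1),round(e,1),'ang',round(an,2))
m=mask(w,(4,120,90),(14,255,255)); m[:,:295]=0;m[:,350:]=0; print('handle'); fit(m,.087,50)
cv=np.zeros((600,800,3),np.uint8); cv[:300,:480]=cv2.resize(w['img'],(480,300)); cv[300:,:480]=cv2.resize(s['img'][160:350,215:470],(480,300),interpolation=2)
cv[:300,480:]=cv2.resize(w['img'][100:300,220:433],(320,300),interpolation=2); cv[300:500,480:]=cv2.resize(t['img'][170:270,270:430],(320,200),interpolation=2)
cv2.imwrite('pics/s8.png',cv[:,:,::-1])
E
```

```text
0.0652 -3.78
0.0644 -4.33
0.0636 -4.71
0.0628 -3.87
0.062 -3.9
0.0612 -4.87
0.0604 -4.42
0.0596 -2.38
0.0588 5.91
down 40.49 [0.4907 0.2201 0.0597] Fy -1.57 Fx -2.58 Fz 5.91 tau [-0.17  0.5  -0.01] gap 0.0120
open 41.39 [0.4905 0.22   0.0587] Fy 1.30 Fx 0.91 Fz -0.05 tau [-0.01  0.02  0.  ] gap 0.0858
up 42.94 [0.4897 0.2197 0.2176] Fy 1.14 Fx -1.21 Fz -0.64 tau [-0.01  0.01  0.04] gap 0.0851
handle
  c 491.2 220.9 size 13.0 129.8 ang 81.18
```

View pics/s8.png

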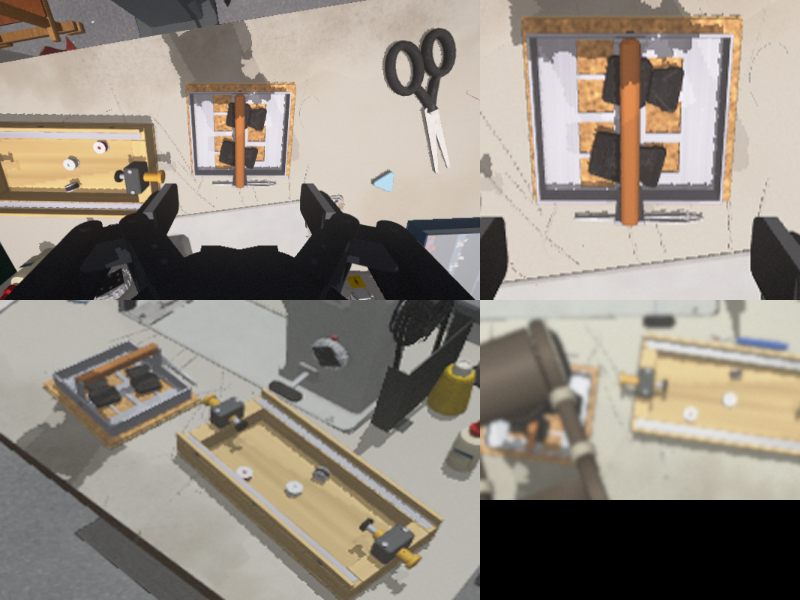

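The final view shows the sieve centred and square on the cork, with both buckles in it and all three bobbins in the pan. The gripper is clear, so I'm handing in.

```bash
python3 -c "
from h import *
st(); print(job.sign_off())"
```

```text
43.09 [0.4889 0.2194 0.2164] Fy -0.09 Fx 0.89 Fz -0.21 tau [-0.01  0.05 -0.02] gap 0.0854
the job is handed in; nothing more can be done
None
```

The job is done and was handed in at 43.1 s. The sieve is on the cork board with only the two buckles left in it, and all three bobbins are in the pan.

- **Shaking:** I touched each bumper three times. The strongest push read about 10 N at the wrist, of which about 2 N was rail friction. The second touch on each side didn't show the rise in force I expected. A third, stepped press confirmed real contact, with force rising about 3–4 N per mm.
- **Check mid-job:** I let go of the handle once on the rails to look for bobbins from above and both sides, then gripped it again. No bobbins were left in the sieve. After lifting it I saw all three in the pan.
- **Set-down:** I lowered the sieve in small steps, and the wrist force went from carrying about -4.4 N to +5.9 N at contact. I then opened the jaws and moved up clear.
- **Last checks:** The handle centre was at (0.491, 0.221) and the board centre at about (0.490, 0.220), with a yaw difference of about 0.3°. The other things in view looked undisturbed.
- **Disagreement:** The scene camera put the board about 4 mm away from where the top and wrist cameras did. Sieve and board looked shifted by a similar amount in the scene view, so I took it as camera calibration error.

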